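# Hold the hidden bolt head while the spool nut is run up

## Robot

A 6-joint arm with a two-finger parallel gripper is mounted at the origin on the work surface. World frame = base frame: x ahead of the robot, y to its left, z up, the work surface at z = 0. Lengths are in mm, angles in rad, forces in N, time in s.
With the tool pointing down it reaches from about 300 to 775 mm from the base axis. Payload 14.6 kg.
Tool frame: the origin (TCP) lies at the very end of the fingers, on their centre line; the grasp point (between the pads) lies manip.grasp_offset behind it (manip.grasp_offset is the distance from the TCP to the grasp point, in mm); z points along the fingers, y is the direction in which the jaws open and shut (so a half turn about z gives the same grasp; the last joint's range is limited). The gripper opens to 94 mm and grips with 3 to 60 N. Pads are 16 mm wide; open, the fingers measure 119 mm over their backs; the gripper's body (75 mm by 177 mm) begins 78 mm behind the grasp point.
Start: joints at [-1.287, 0.3, 1.521, -0, 1.321, -0.067], TCP at [189, -516.496, 205.446] pointing down, gripper open.
Joint ranges: [-3.03, 3.03], [-0.79, 2.21], [0.23, 2.52], [-1.04, 4.18], [0, 3.07], [-2.55, 2.55]. Speed limits (rad/s): [2.22, 2.22, 2.57, 3.14, 3.14, 3.14].

## Interface

Orientations are given as [roll, pitch, yaw] about the fixed x, y, z axes, in that order (R = Rz(yaw) Ry(pitch) Rx(roll)).
In Python, from cell import manip gives the robot as it stands.
- The arm moves only by the tool send_rows, never from a script. Its argument "commands" is a list of rows, each a list of 2 entries, a list of its own where there are three numbers: the shift along the tool's x, y, z in m, then the turn about the tool's z in rad. A call has exactly 8 rows; each row is the pose to reach, as a shift and turn from the pose commanded when the call began, along the tool's axes at that moment; what a row does not reach only later rows make up. A row lasts 1/12 s, in which the tool goes at most 41.7 mm and 7.16 degrees, less where a joint would pass 70% of its speed; a pose out of reach is approached as far as the arm can. A call with a gripper value outside its range is refused whole. "hand" is the closure, from -1 (fully open) to 1 (shut), so that 0 is half open, set as the call begins (left out, the last holds). The fingers move at their own pace and stop on an object; "force" is the grip in N (left out, the last holds). Time passes only in rows, so rows that repeat a pose let the fingers close, or fill a call up. It gives the time, the measured TCP pose, the force and the opening at its end, in the units of the state.
- manip.read_state(): the state, without advancing time (a new reading comes with each control period).
- manip.camera(name): name is "scene" or "top" or "wrist"; returns the picture (400x640x3 uint8, red, green, blue); there is no depth.
- manip.camera_model(name): a dict with "K" (3x3 intrinsics, pixels), "eye" and "attitude" of the camera in the world; the wrist camera has in their place "mount" (4x4, takes a point from camera to tool coordinates, whose origin is the TCP and whose axes are the flange's). Camera axes: x right, y down, z forward; pixel columns grow to the right and rows downward; lengths in mm; the calibration is good to about 2 mm. A picture is of the moment at which its call begins: read the wrist's pose just before it. camera_model takes no time and is no camera call.
- manip.sign_off(): hands the job in, once; it reports no verdict.
The state is a dict: "clock": time; "joints": joint angles; "qd": joint speeds; "effort": joint torques, N m; "eef_pos": TCP position; "eef_rot": TCP orientation; "wrist_force": force on the tool from outside, world axes, zero at the start; "moment": the same for the moment, N m; "finger_gap": finger opening in mm.
Only numpy, scipy, OpenCV 4.12 (cv2) and the standard library are available. Lean on these libraries where they do the work, as an engineer would, in place of code of your own. Each camera call takes 0.05 s, during which the arm holds its last target.

## Task

Press the start push on the small grey desk box fully down and let it come up again; about seventeen seconds later the ribbon stand's nut runner has the nut tight against the spool. Before then, reach down into the narrow gap behind the steel bracket, grip the hidden hexagonal bolt head squarely by two flats, with the head well between the fingers, and keep it from turning. Stay on it until the nut has stopped tight, leave the other things on the table where they are, and finish still holding the bolt head.

Things in the scene. Friction and masses are not known exactly. Their poses are not given: they have to be found in the camera images.
- stand: Ribbon-spool stand, fixed. Origin on the table right under the bolt head's centre; x = along the level bolt axis from runner to head (away from the robot, within 0.35 rad), y = along the bracket, z up. Plywood base 15 mm high, x -190 to 60, y -75 to 75 mm. In front of the bracket: ribbon spool 74 mm across (x -60 to -34, top 137 mm high), nut, grey runner (x -178 to -102, top 128 mm).
- gap (a point): Middle of the gap's mouth, 128 mm above the table, straight over the bolt head. The gap is 50 mm (stand x -25 to 25 mm) between two upright steel plates 110 mm wide (y) and 128 mm high: the bracket on the robot's side, the back plate on the far side, which has a notch 48 mm wide in its middle down to 82 mm height. Open at the top and both sides. Frame as the stand's.
- bolt_head (a point): Centre of the dark steel hexagonal bolt head in the gap, 100 mm above the table. 28 mm across flats, 32 across corners, 18 thick along the axis (stand x -9 to 9 mm), with a collar 24 mm across between it and the bracket. Frame turns with the bolt: x along the bolt axis, y across the flats that stand upright at joint value 0, so from above fingers close along the stand's y. It can only turn.
- bolt (a joint): Turn of the bolt about the stand's x, rad; 0 = a pair of flats upright, facing the stand's y and -y. Starts -0.12 to 0.12; fingers closing on these flats square it to 0. Turns easily. Once the nut is tight the runner drags it with 0.25 N m to positive values unless held (a 60 N grip holds it). Must end within -0.25 to 0.25 and never pass 0.45.
- nut (a joint): Turn of the nut in front of the bracket, rad; about 0 at the start, latched. Once the start push has been pressed fully down the nut turns by itself at about 0.14 rad/s, also after the push comes up, and is tight at 2.5 more than bolt, 16 to 18 s after the press. With the bolt held it stops there; otherwise it goes on and takes the bolt along.
- start_push_top (a point): Centre of the top face of the round grey push button (28 mm across), 53 mm above the table, on a fixed grey desk box 90 x 75 x 35 mm with a black collar 44 mm across and 12 mm high; 6 mm of the button stands clear. It is pressed straight down. The box stands to the left or to the right of the stand.
- start_push (a joint): Travel of the push button, m: 0 = up, 0.006 = fully down (at least 0.005 is needed). Fully down takes about 5 N; it springs back up when released.
- pushbox: The grey desk box of the push button, fixed, 90 x 75 x 35 mm; origin at the centre of its underside.
- tin: Loose round tin, 90 mm across, 50 mm high, on the side of the stand where the push box is not; origin at the centre of its underside. Leave alone.
- spool_big: Loose ribbon spool lying flat, 68 mm across, 26 mm high; origin at the centre of its underside. Leave alone.
- spool_small: Loose ribbon spool lying flat, 48 mm across, 30 mm high; origin at the centre of its underside. Leave alone.
- scissors: Loose scissors with blue handles lying flat, about 215 x 85 x 12 mm; origin below the pivot, x towards the blade tips. Leave alone.
- glue: White bottle standing, 44 mm across, 110 mm high; origin at the centre of its underside. Leave alone.
- cup: White cup standing, 72 mm across, 80 mm high; origin at the centre of its underside. Leave alone.
Things that resemble listed ones, but are neither listed nor needed, are in the scene too. Leave any blue, green or turquoise look-alike of the pushbox alone.

How it is judged (in metres and radians):
On the way, in this order (a step that is already met when the one before it is completed fails the run):
1. the start push is pressed fully down (value of joint start_push above 0.005 m), for 0.05 s.
2. the start push is up again and let go (value of joint start_push below 0.001 m and contact force between the fingers and pushbox below 0.1 N), for 0.1 s.
3. the bolt head is gripped before the nut is tight (contact force between the fingers and bolt above 5 N and distance between the grasp point and bolt_head below 0.02 m and value of joint bolt between -0.25 and 0.25 rad and value of joint nut below 2.6 rad), for 0.3 s.
4. the nut has stopped tight while the head is still held (contact force between the fingers and bolt above 5 N and distance between the grasp point and bolt_head below 0.02 m and value of joint bolt between -0.25 and 0.25 rad and value of joint nut above 2.2 rad and velocity of joint nut below 0.03 rad/s), for 0.5 s.
At the end, for the whole second after the job is handed in: The nut has run up tight and stopped (turned more than 2.2 rad, slower than 0.03 rad/s), the bolt is within 0.25 rad of square and not turning, the start push is up, and the fingers still hold the bolt head: contact force over 5 N and the grasp point within 20 mm of the head's centre (all of step 4 and velocity of joint bolt below 0.03 rad/s and value of joint start_push below 0.001 m); the arm keeps its last pose, push and grip.
It fails at once if the bolt was dragged round (0.45 rad or more) (value of joint bolt above 0.45 rad).
It fails at once if another thing on the table was disturbed (moved over 30 mm) (distance of any of tin, spool_big, spool_small, scissors, glue, cup from where it was at the start of the episode above 0.03 m).
It also fails if it takes over 72 s, if anything falls off the work surface, if the arm or the gripper's body presses on something with over 40 N, if the wrist force passes 120 N, or if a joint passes its speed limit or range.

## Working session

There is one attempt and no reset: what is moved stays moved. The work goes in short steps, Python scripts to look and compute and a tool call to move; the robot and the scene stay as the last step left them, time stands still between calls to the robot, and variables do not carry over. Pictures are saved under pics/ and viewed, and the job is handed in when it is done.

Besides the shell and the picture viewer there is one more tool, called after "Call:" as name(argument=value, ...) on one line, values as JSON. send_rows: Moves the arm, as the interface text tells. Its arguments: {"type":"object","properties":{"commands":{"type":"array","items":{"type":"array"}},"hand":{"type":"number"},"force":{"type":"number"}},"required":["commands"]}

```bash
ls; mkdir -p pics
python3 - <<'E'
from cell import manip
import cv2,json
s=manip.read_state(); print(s)
print(manip.grasp_offset)
for n in ["scene","top","wrist"]:
    im=manip.camera(n); cv2.imwrite(f"pics/{n}0.png",im[:,:,::-1]); print(n,manip.camera_model(n))
E
```

```text
pics
{'clock': 0.0, 'joints': array([-1.28658615e+00,  3.00436371e-01,  1.52155632e+00, -3.39296546e-05,
        1.32071316e+00, -6.65940165e-02]), 'qd': array([ 0.00194945, -0.00020731, -0.00070154,  0.00161033, -0.00015955,
       -0.00043767]), 'effort': array([-2.98455932e-03, -5.31811988e+01, -3.52745640e+01,  7.07150088e-02,
        2.43874040e-02, -8.84358724e-05]), 'eef_pos': array([ 188.92914948, -516.25949854,  204.91586068]), 'eef_rot': array([-3.14047974e+00, -4.12853679e-05,  3.50812587e-01]), 'wrist_force': array([-0.40683489,  0.18397241,  0.67495336]), 'moment': array([-0.01880264,  0.01057896, -0.03236582]), 'finger_gap': 93.96604148378835}
18.8
scene {'K': array([[488.35787353,   0.        , 327.91406429],
       [  0.        , 488.35787353, 202.39700265],
       [  0.        ,   0.        ,   1.        ]]), 'eye': array([1442.7190746 ,  323.15862091, 1024.5231732 ]), 'attitude': array([-2.34388700e+00,  7.95852693e-04,  1.91252185e+00])}
top {'K': array([[410.03719739,   0.        , 315.43808846],
       [  0.        , 410.03719739, 199.75053339],
       [  0.        ,   0.        ,   1.        ]]), 'eye': array([ 423.23594444,  -19.39053321, 1414.33363947]), 'attitude': array([-3.0639588 ,  0.00542511, -1.58336271])}
wrist {'K': array([[284.12524137,   0.        , 320.27958683],
       [  0.        , 284.12524137, 199.9634422 ],
       [  0.        ,   0.        ,   1.        ]]), 'mount': array([[-9.85071310e-04, -9.72977820e-01, -2.30896493e-01,
         6.55883479e+01],
       [ 9.99999366e-01, -8.32283840e-04, -7.59114900e-04,
         8.18206831e-01],
       [ 5.46430541e-04, -2.30897094e-01,  9.72978023e-01,
        -1.79972650e+02],
       [ 0.00000000e+00,  0.00000000e+00,  0.00000000e+00,
         1.00000000e+00]])}
```

View pics/top0.png

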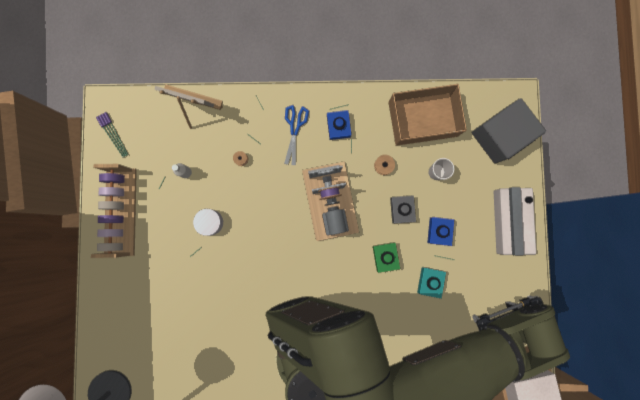

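View pics/scene0.png

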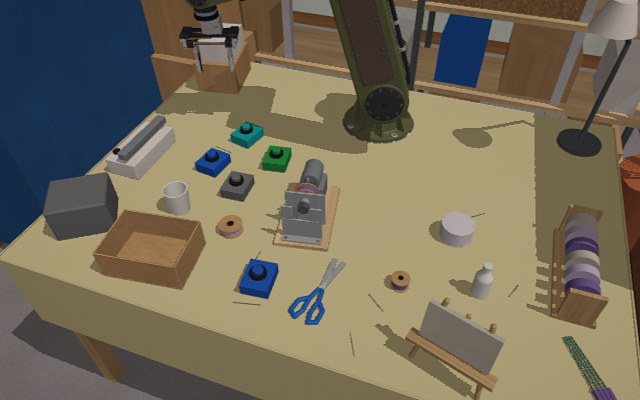

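View pics/wrist0.png

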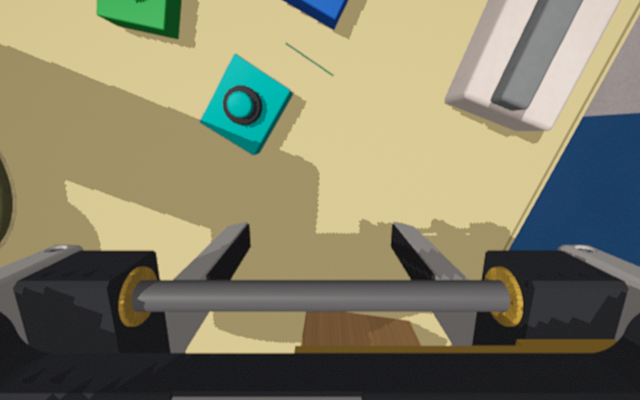

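Candidates for the push in the top view: grey (403,209), blue (339,123), blue (441,231), green (387,257) and teal (433,282). There is also a dark grey block with no button at (508,130). By the description I choose the grey one at (403,209), and I'll check it in close crops.

```bash
cat > h.py <<'E'
import numpy as np,cv2
from scipy.spatial.transform import Rotation as Ro
from cell import manip
def cam(n,s=None):
    m=manip.camera_model(n)
    if 'eye' in m: return m['K'],Ro.from_euler('xyz',m['attitude']).as_matrix(),m['eye']
    T=m['mount'];R=Ro.from_euler('xyz',s['eef_rot']).as_matrix()
    return m['K'],R@T[:3,:3],R@T[:3,3]+s['eef_pos']
def ray(c,uv):
    K,R,e=c; d=R@np.linalg.solve(K,[uv[0],uv[1],1]); return e,d/np.linalg.norm(d)
def onz(c,uv,z):
    e,d=ray(c,uv); return e+d*(z-e[2])/d[2]
def proj(c,p):
    K,R,e=c; q=K@(R.T@(np.asarray(p)-e)); return q[:2]/q[2]
def tri(c1,u1,c2,u2):
    e1,d1=ray(c1,u1);e2,d2=ray(c2,u2)
    t=np.linalg.lstsq(np.c_[d1,-d2],e2-e1,rcond=None)[0]
    a=e1+t[0]*d1;b=e2+t[1]*d2
    return (a+b)/2,np.linalg.norm(a-b)
E
python3 - <<'E'
import cv2
t=cv2.imread('pics/top0.png')[150:250,290:430]; s=cv2.imread('pics/scene0.png')[145:255,210:350]
cv2.imwrite('pics/tc.png',cv2.resize(t,None,fx=5,fy=5,interpolation=cv2.INTER_CUBIC))
cv2.imwrite('pics/sc.png',cv2.resize(s,None,fx=5,fy=5,interpolation=cv2.INTER_CUBIC))
E
```

```text
(no output)
```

View pics/tc.png

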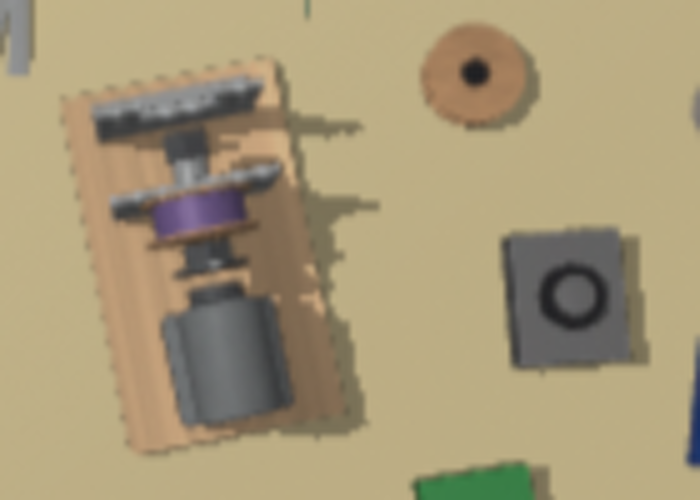

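View pics/sc.png

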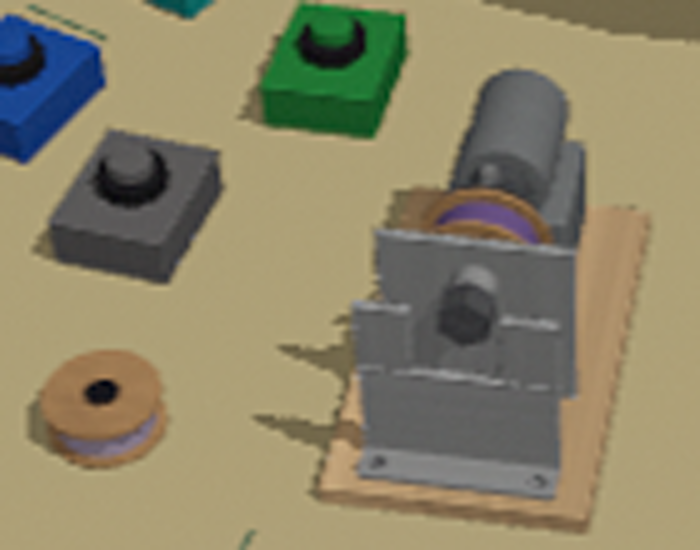

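The crops confirm it: a plain grey box with a round grey button in a black collar, at crop (575,297), which is top pixel (405,209). The dark head sits in the gap at crop (187,143), about (327.4,178.6).

Run:
```python
from h import *
t=cam('top');s=cam('scene')
up=lambda u,v,o:((u+.5)/5-.5+o[0],(v+.5)/5-.5+o[1])
T=lambda u,v:up(u,v,(290,150));S=lambda u,v:up(u,v,(210,145))
print('push top',onz(t,T(575,297),53),onz(s,S(138,152),53),tri(t,T(575,297),s,S(138,152)))
# base corners: top surface z=15
for c in [(63,97),(270,62),(352,415),(140,450)]: print('base',onz(t,T(*c),15))
for c in [(318,495),(585,528),(645,212)]: print('baseS',onz(s,S(*c),15))
# far-plate top edge ends, bracket top
for c in [(95,110),(262,82),(113,203),(280,168)]: print('plates top',onz(t,T(*c),128))
for c in [(354,306),(558,325),(378,234),(577,250)]: print('plates scene',onz(s,S(*c),128))
print('head',onz(t,T(187,143),112), 'head face scene',onz(s,S(467,312),100),tri(t,T(187,143),s,S(467,312)))
```

```text
push top [ 494.57341606 -308.97735765   53.        ] [ 484.76529291 -309.4575073    53.        ] (array([ 493.48043926, -305.60002125,   61.55166592]), np.float64(3.296371702608319))
base [638.97975505  31.08342069  15.        ]
base [ 661.40643168 -111.85926348   15.        ]
base [ 418.19883796 -163.25352114   15.        ]
base [396.30538443 -18.80518826  15.        ]
baseS [ 669.44750649 -110.96608626   15.        ]
baseS [642.81406308  34.04400925  15.        ]
baseS [393.66246859 -16.12930279  15.        ]
plates top [612.98765133   6.8404904  128.        ]
plates top [629.45072243 -99.10031217 128.        ]
plates top [553.71044214  -3.84210833 128.        ]
plates top [ 574.52052236 -109.49088263  128.        ]
plates scene [630.6753627  -98.06857576 128.        ]
plates scene [608.20081062   7.12617239 128.        ]
plates scene [ 575.72710685 -107.97368225  128.        ]
plates scene [551.71255907  -2.77722272 128.        ]
head [593.27593234 -51.44416147 112.        ] head face scene [589.23156382 -52.19186363 100.        ] (array([593.9469133 , -50.92337014, 104.88538131]), np.float64(1.4809113044747029))
```

Call:
send_rows(commands=[[[0.03,-0.01,0],0.02],[[0.07,-0.02,0],0.04],[[0.11,-0.03,0],0.06],[[0.15,-0.045,0],0.08],[[0.19,-0.06,0],0.1],[[0.23,-0.07,0],0.12],[[0.27,-0.08,0],0.14],[[0.3,-0.09,0],0.16]], hand=1, force=30)

```text
clock: 0.82
eef_pos: [441.8, -326.9, 205.4]
eef_rot: [-3.141, -0.0, 0.191]
wrist_force: [0.4, 0.1, -0.6]
finger_gap: 43.7
```

```bash
cat > snap.py <<'E'
import sys
from h import *
import pickle
n=sys.argv[1]
s=manip.read_state(); im=manip.camera('wrist'); cv2.imwrite(f'pics/{n}.png',im[:,:,::-1]); pickle.dump(s,open(f'{n}.pkl','wb'))
print(s['clock'],s['eef_pos'],s['eef_rot'],s['finger_gap'])
E
python3 snap.py w1
```

```text
0.8167 [ 441.82499207 -326.89028875  205.3703354 ] [-3.14145084e+00 -1.38711102e-04  1.90771587e-01] 43.74641137157828
```

View pics/w1.png

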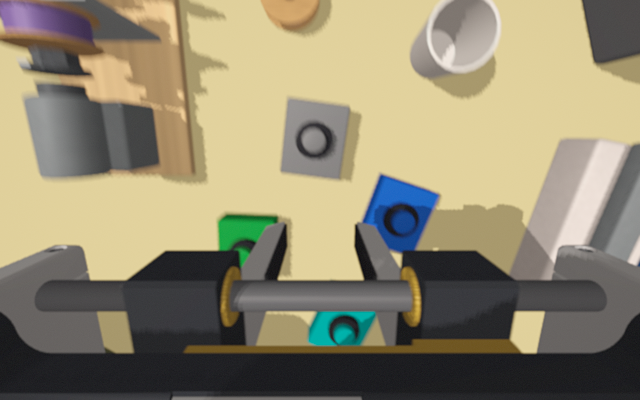

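The grey push is clearly seen at about (314,140), with the stand's base edge to its left. Next I locate the button with a contour.

Run:
```python
from h import *
import pickle
s=pickle.load(open('w1.pkl','rb'));im=cv2.imread('pics/w1.png');c=cam('wrist',s)
g=cv2.cvtColor(im,cv2.COLOR_BGR2GRAY)[95:185,275:355]
m=(g<60).astype(np.uint8)
cs,h=cv2.findContours(m,cv2.RETR_CCOMP,cv2.CHAIN_APPROX_NONE)
for k,x in enumerate(cs):
    if cv2.contourArea(x)>60:
        e=cv2.fitEllipse(x); u=(e[0][0]+275,e[0][1]+95); print(h[0][k],u,e[1],onz(c,u,53),onz(c,u,47))
# edge of base
for uv in [(176,10),(192,170)]: print(onz(c,uv,15))
```

```text
[-1  1 -1 -1] (313.9056510925293, 139.9504165649414) (31.098934173583984, 32.21342086791992) [ 497.0148172 -309.566102    53.       ] [ 496.84315371 -309.46093222   47.        ]
[ 610.43838407 -125.25837828   15.        ]
[ 428.06252465 -159.44374445   15.        ]
```

Call:
send_rows(commands=[[[0.02,-0.03,-0.02],0],[[0.04,-0.06,-0.04],0],[[0.06,-0.09,-0.04],0],[[0.08,-0.125,-0.04],0],[[0.1,-0.16,-0.04],0],[[0.12,-0.19,-0.04],0],[[0.14,-0.22,-0.04],0],[[0.155,-0.245,-0.04],0]])

```text
clock: 1.53
eef_pos: [546.0, -56.6, 245.3]
eef_rot: [-3.141, 0.0, 0.192]
wrist_force: [0.0, -0.8, 0.4]
finger_gap: 0.4
```

Call:
send_rows(commands=[[[0,0,0],0],[[0,0,0],0],[[0,0,0],0],[[0,0,0],0],[[0,0,0],0],[[0,0,0],0],[[0,0,0],0],[[0,0,0],0]], hand=-1)

```text
clock: 2.2
eef_pos: [545.5, -59.3, 245.5]
eef_rot: [3.142, -0.0, 0.19]
wrist_force: [-0.9, -0.4, 1.3]
finger_gap: 50.8
```

```bash
python3 snap.py w2
```

```text
2.2 [545.45433379 -59.30903512 245.48249101] [ 3.14157509e+00 -6.16140744e-05  1.90217166e-01] 50.774267682282705
```

View pics/w2.png

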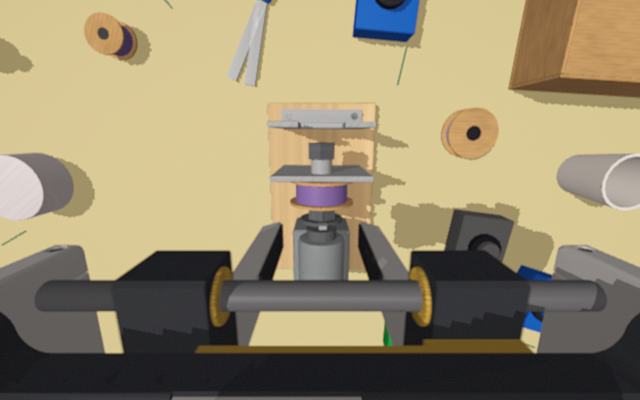

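The view is now square over the stand, with the dark head at about (321,150) between the two plates. I'll take a close crop for measuring.

Run:
```python
import cv2
t=cv2.imread('pics/w2.png')[95:225,250:390]
cv2.imwrite('pics/w2c.png',cv2.resize(t,None,fx=4.5,fy=4.5,interpolation=cv2.INTER_CUBIC))
```

```text
(no output)
```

View pics/w2c.png

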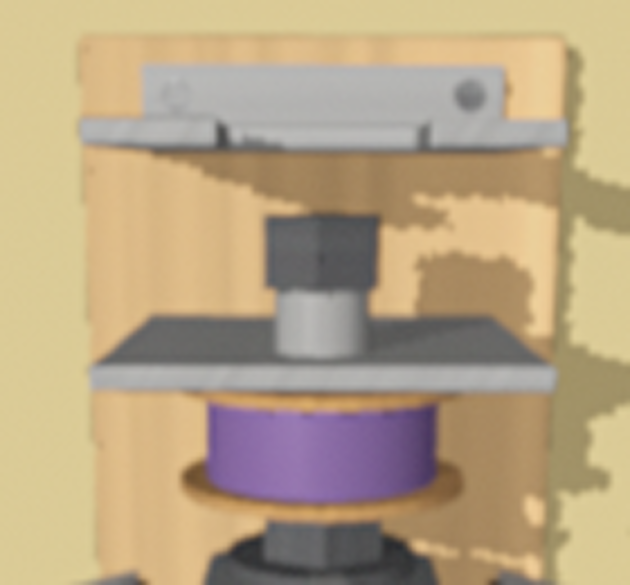

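Run:
```python
from h import *
import pickle
s=pickle.load(open('w2.pkl','rb'));c=cam('wrist',s)
U=lambda u,v:((u+.5)/4.5-.5+250,(v+.5)/4.5-.5+95)
P={}
for n,u,v,z in [('backL',82,147,128),('backR',567,147,128),('brL',92,366,128),('brR',555,366,128),('headFL',265,217,108),('headFR',377,217,108),('headNL',267,288,108),('headNR',374,288,108),('ridgeF',321,217,116),('ridgeN',321,290,116),('baseFL',82,37,15),('baseFR',566,39,15)]:
    P[n]=onz(c,U(u,v),z); print(n,P[n].round(1))
d=lambda a,b:(P[a]-P[b])[:2]
for a,b in [('backL','backR'),('brL','brR'),('baseFL','baseFR'),('headFL','headFR')]:
    v=d(a,b); print(a,np.linalg.norm(v).round(1),'yaw',np.arctan2(-v[0],v[1]).round(3))
print('gap mid',np.mean([P[k] for k in ('backL','backR','brL','brR')],0))
print('head mid',np.mean([P[k] for k in ('headFL','headFR','headNL','headNR')],0),np.mean([P['ridgeF'],P['ridgeN']],0))
```

```text
backL [605.2   5.6 128. ]
backR [ 625.8 -101.8  128. ]
brL [556.4  -4.  128. ]
brR [ 576.8 -110.6  128. ]
headFL [596.9 -37.  108. ]
headFR [602.1 -63.8 108. ]
headNL [580.1 -40.6 108. ]
headNR [585.1 -66.5 108. ]
ridgeF [599.8 -50.4 116. ]
ridgeN [582.8 -53.6 116. ]
baseFL [635.6  30.6  15. ]
baseFR [ 662.8 -114.6   15. ]
backL 109.3 yaw 0.189
brL 108.5 yaw 0.189
baseFL 147.7 yaw 0.185
headFL 27.3 yaw 0.189
gap mid [591.06359257 -52.72142584 128.        ]
head mid [591.03737403 -52.00461328 108.        ] [591.29616725 -52.00347507 116.        ]
```

Plate widths (109), gap and head size (27 × 17) agree with the description. The head is at (591,-52) with stand yaw 0.189. Next I go to the push.

Call:
send_rows(commands=[[[-0.014,0.035,0],0],[[-0.028,0.07,0],0],[[-0.043,0.105,0],0],[[-0.057,0.14,0],0],[[-0.071,0.175,0],0],[[-0.085,0.21,0.01],0],[[-0.096,0.236,0.03],0],[[-0.096,0.236,0.06],0]], hand=1)

```text
clock: 2.92
eef_pos: [495.2, -313.9, 186.5]
eef_rot: [3.138, -0.002, 0.187]
wrist_force: [0.2, -0.7, -0.7]
finger_gap: 8.0
```

Call:
send_rows(commands=[[[0,0,0.03],0],[[0,0,0.06],0],[[0,0,0.09],0],[[0,0,0.11],0],[[0,0,0.12],0],[[0,0,0.12],0],[[0,0,0.12],0],[[0,0,0.12],0]])

```text
clock: 3.58
eef_pos: [496.7, -309.4, 67.1]
eef_rot: [3.14, -0.002, 0.191]
wrist_force: [0.6, -0.4, -0.0]
finger_gap: 0.5
```

```bash
python3 snap.py w3
```

```text
3.5833 [ 496.74094834 -309.35078228   67.10612773] [ 3.13986006e+00 -1.68211892e-03  1.90832655e-01] 0.4526336742761116
```

View pics/w3.png

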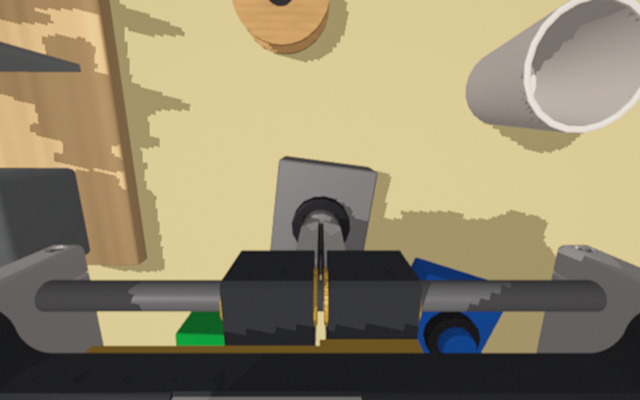

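The closed fingers at (320,230) are centred over the collar. Pressing now.

Call:
send_rows(commands=[[[0,0,0.008],0],[[0,0,0.013],0],[[0,0,0.016],0],[[0,0,0.018],0],[[0,0,0.019],0],[[0,0,0.019],0],[[0,0,0.019],0],[[0,0,0.019],0]])

```text
clock: 4.3
eef_pos: [496.9, -309.4, 50.4]
eef_rot: [3.139, -0.002, 0.191]
wrist_force: [-12.8, 9.9, 43.2]
finger_gap: 0.8
```

```bash
python3 snap.py w4
python3 - <<'E'
import cv2
from h import *
t=cv2.imread('pics/w4.png')[130:270,250:390]
cv2.imwrite('pics/w4c.png',cv2.resize(t,None,fx=4,fy=4,interpolation=cv2.INTER_CUBIC))
im=manip.camera('scene')[130:220,180:330,::-1]; cv2.imwrite('pics/s4c.png',cv2.resize(im,None,fx=5,fy=5,interpolation=cv2.INTER_CUBIC))
s=manip.read_state();print(s['wrist_force'],s['moment'],s['eef_pos'])
E
```

```text
4.3 [ 496.92870856 -309.44159263   50.39516516] [ 3.13902121e+00 -2.36446763e-03  1.90928102e-01] 0.7785356102069344
[-12.1551556    9.91169796  42.6648032 ] [1.76785402 2.50619179 0.07454761] [ 496.94636594 -309.43721343   50.42738999]
```

View pics/w4c.png

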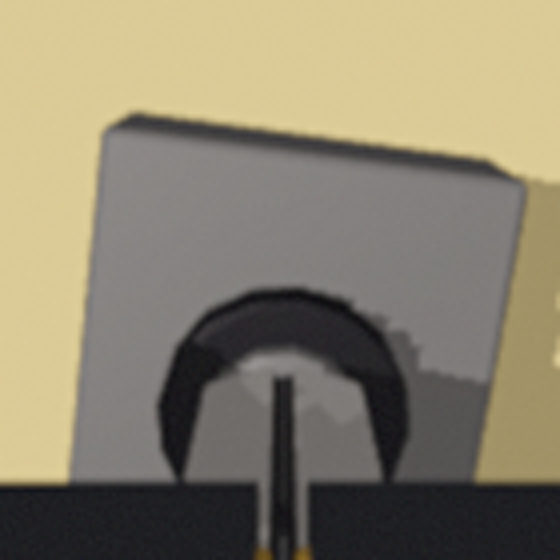

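View pics/s4c.png

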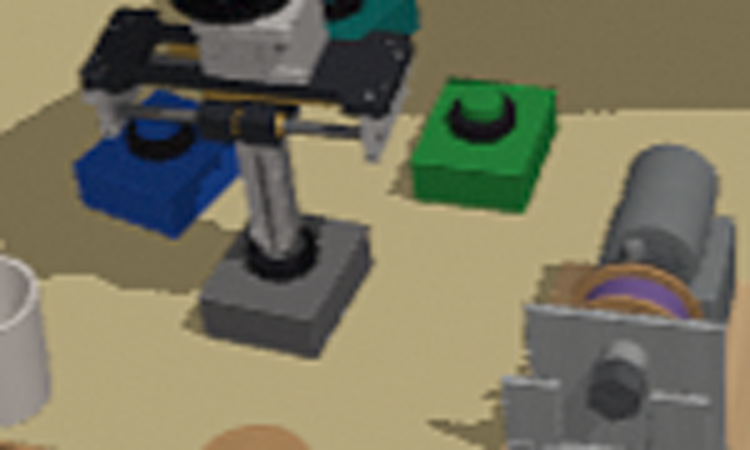

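The button lies under the fingers and a solid stop is reached at 43 N. I'll lift, then check that the nut is turning.

Call:
send_rows(commands=[[[0,0,-0.02],0],[[0,0,-0.04],0],[[0,0,-0.06],0],[[0,0,-0.08],0],[[0,0,-0.11],0],[[0,0,-0.14],0],[[0,0,-0.16],0],[[0,0,-0.16],0]])

```text
clock: 5.07
eef_pos: [497.1, -309.6, 210.8]
eef_rot: [3.137, -0.004, 0.191]
wrist_force: [0.1, 0.2, 0.3]
finger_gap: 0.5
```

Call:
send_rows(commands=[[[0.018,-0.03,0],0],[[0.036,-0.06,0],0],[[0.054,-0.09,0],0],[[0.072,-0.12,0],0],[[0.09,-0.15,0],0],[[0.108,-0.18,0],0],[[0.126,-0.21,0],0],[[0.142,-0.235,0],0]], hand=-0.3)

```text
clock: 5.73
eef_pos: [591.0, -48.9, 205.3]
eef_rot: [-3.141, 0.001, 0.191]
wrist_force: [0.2, 0.1, -0.1]
finger_gap: 50.1
```

Call:
send_rows(commands=[[[0,0,0],0],[[0,0,0],0],[[0,0,0],0],[[0,0,0],0],[[0,0,0],0],[[0,0,0],0],[[0,0,0],0],[[0,0,0],0]])

```text
clock: 6.4
eef_pos: [590.8, -51.6, 206.5]
eef_rot: [3.142, -0.0, 0.19]
wrist_force: [-0.2, 0.1, -0.4]
finger_gap: 61.0
```

```bash
python3 snap.py w5
python3 - <<'E'
import cv2
t=cv2.imread('pics/w5.png')[100:300,220:420]
cv2.imwrite('pics/w5c.png',cv2.resize(t,None,fx=3,fy=3,interpolation=cv2.INTER_CUBIC))
E
```

```text
6.4 [590.81938347 -51.59131478 206.53080557] [ 3.14152588e+00 -1.32913010e-04  1.90213050e-01] 61.026258914985014
```

View pics/w5c.png

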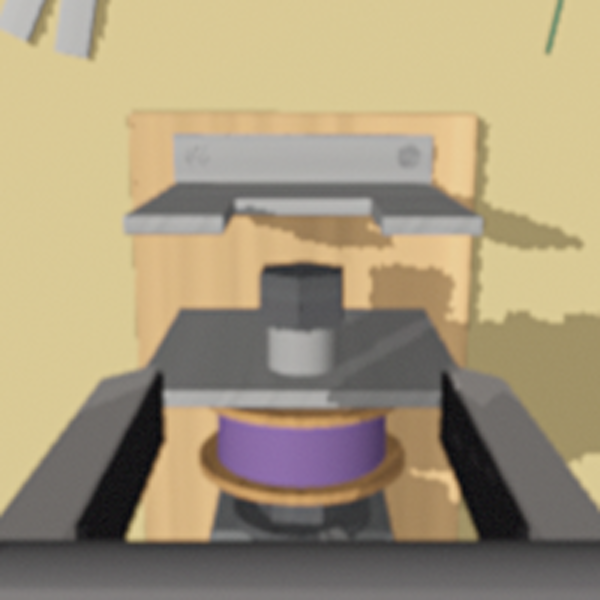

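The head is centred between the open fingers. The measured z at the stop was 50.4 and I expected 47, so I'll check the nut against w2 from the same pose.

Call:
send_rows(commands=[[[-0.015,0,-0.02],0],[[-0.03,0,-0.039],0],[[-0.046,-0.001,-0.039],0],[[-0.046,-0.001,-0.039],0],[[-0.046,-0.001,-0.039],0],[[-0.046,-0.001,-0.039],0],[[-0.046,-0.001,-0.039],0],[[-0.046,-0.001,-0.039],0]])

```text
clock: 7.12
eef_pos: [545.8, -58.8, 244.8]
eef_rot: [-3.141, 0.001, 0.191]
wrist_force: [0.4, 0.7, -0.1]
finger_gap: 61.2
```

```bash
python3 snap.py w6
python3 - <<'E'
import cv2,numpy as np
o=[cv2.resize(cv2.imread(f'pics/{n}.png')[170:260,275:370],None,fx=4,fy=4,interpolation=cv2.INTER_CUBIC) for n in ('w2','w6')]
cv2.imwrite('pics/cmp.png',np.clip(np.hstack(o)*1.6,0,255).astype(np.uint8))
E
```

```text
7.1167 [545.83007094 -58.8219384  244.84130044] [-3.14122375e+00  8.67742966e-04  1.90980009e-01] 61.243259784161886
```

View pics/cmp.png

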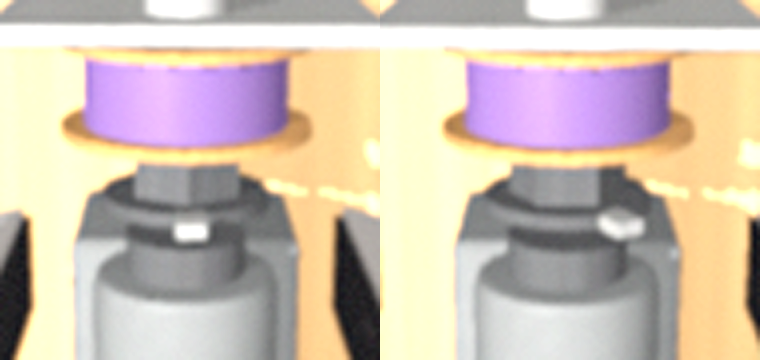

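The white mark on the runner moved from straight up to the right, so the nut is turning and the press worked. Back over the gap and down.

Call:
send_rows(commands=[[[0.023,0.001,0.01],0],[[0.046,0.001,0.035],0],[[0.046,0.001,0.05],0],[[0.046,0.001,0.065],0],[[0.046,0.001,0.08],0],[[0.046,0.001,0.09],0],[[0.046,0.001,0.095],0],[[0.046,0.001,0.095],0]])

```text
clock: 7.83
eef_pos: [590.6, -51.1, 149.4]
eef_rot: [-3.141, 0.002, 0.191]
wrist_force: [-0.0, -0.2, 0.7]
finger_gap: 60.7
```

```bash
python3 snap.py w7
```

```text
7.8333 [590.60872232 -51.12127139 149.44824296] [-3.14102604e+00  1.54720059e-03  1.90798802e-01] 60.747643220042136
```

View pics/w7.png

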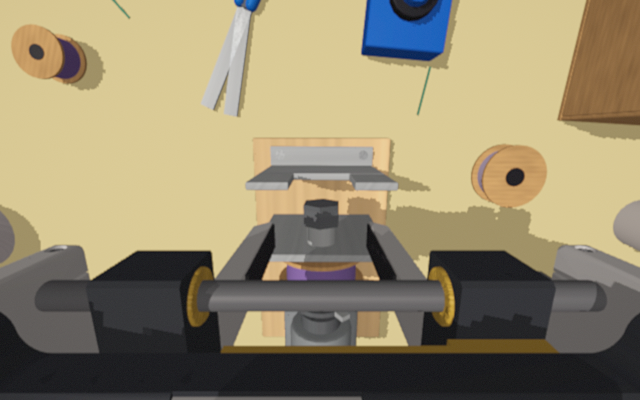

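The fingers are either side of the gap, with the head at (321,213) midway between them, so I descend to z of about 81.

Call:
send_rows(commands=[[[0,0.001,0.01],0],[[0,0.001,0.022],0],[[0,0.001,0.034],0],[[0,0.001,0.046],0],[[0,0.001,0.056],0],[[0,0.001,0.064],0],[[0,0.001,0.069],0],[[0,0.001,0.07],0]])

```text
clock: 8.55
eef_pos: [590.7, -52.1, 79.3]
eef_rot: [-3.141, 0.001, 0.191]
wrist_force: [-0.5, 0.6, -0.5]
finger_gap: 61.0
```

Call:
send_rows(commands=[[[0,0,0],0],[[0,0,0],0],[[0,0,0],0],[[0,0,0],0],[[0,0,0],0],[[0,0,0],0],[[0,0,0],0],[[0,0,0],0]], hand=1, force=20)

```text
clock: 9.22
eef_pos: [591.1, -51.7, 80.8]
eef_rot: [-3.141, -0.0, 0.191]
wrist_force: [-1.6, 5.2, 3.8]
finger_gap: 28.6
```

```bash
python3 snap.py w8
```

```text
9.2167 [591.09850995 -51.67852739  80.75537786] [-3.14097078e+00 -2.78793337e-04  1.90979155e-01] 28.595690416051927
```

View pics/w8.png

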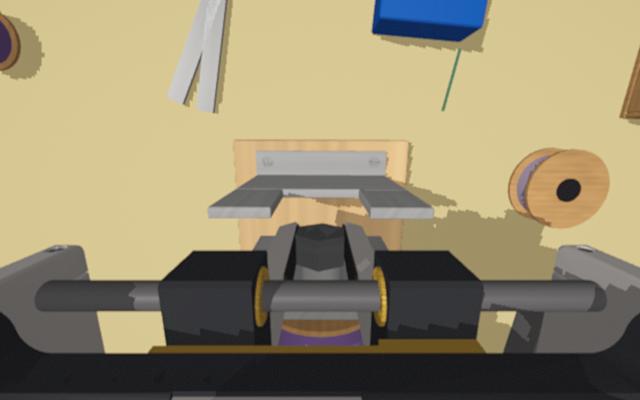

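The fingers hold the head at (321,245) with an opening of 28.6 mm, which matches the 28 mm flats. I'll tighten to 60 N and wait.

Call:
send_rows(commands=[[[0,0,0],0],[[0,0,0],0],[[0,0,0],0],[[0,0,0],0],[[0,0,0],0],[[0,0,0],0],[[0,0,0],0],[[0,0,0],0]], hand=1, force=60)

```text
clock: 9.93
eef_pos: [591.1, -51.7, 80.8]
eef_rot: [-3.141, -0.0, 0.191]
wrist_force: [-1.8, 6.0, 3.9]
finger_gap: 28.1
```

Call:
send_rows(commands=[[[0,0,0],0],[[0,0,0],0],[[0,0,0],0],[[0,0,0],0],[[0,0,0],0],[[0,0,0],0],[[0,0,0],0],[[0,0,0],0]])

```text
clock: 10.6
eef_pos: [591.1, -51.7, 80.7]
eef_rot: [-3.141, -0.0, 0.191]
wrist_force: [-2.0, 5.2, 4.0]
finger_gap: 28.0
```

Call:
send_rows(commands=[[[0,0,0],0],[[0,0,0],0],[[0,0,0],0],[[0,0,0],0],[[0,0,0],0],[[0,0,0],0],[[0,0,0],0],[[0,0,0],0]])

```text
clock: 11.27
eef_pos: [591.1, -51.7, 80.7]
eef_rot: [-3.141, -0.0, 0.191]
wrist_force: [-2.1, 4.8, 3.7]
finger_gap: 27.9
```

Call:
send_rows(commands=[[[0,0,0],0],[[0,0,0],0],[[0,0,0],0],[[0,0,0],0],[[0,0,0],0],[[0,0,0],0],[[0,0,0],0],[[0,0,0],0]])

```text
clock: 11.93
eef_pos: [591.1, -51.7, 80.7]
eef_rot: [-3.141, -0.0, 0.191]
wrist_force: [-1.6, 5.3, 3.4]
finger_gap: 27.9
```

Call:
send_rows(commands=[[[0,0,0],0],[[0,0,0],0],[[0,0,0],0],[[0,0,0],0],[[0,0,0],0],[[0,0,0],0],[[0,0,0],0],[[0,0,0],0]])

```text
clock: 12.6
eef_pos: [591.1, -51.7, 80.7]
eef_rot: [-3.141, -0.0, 0.191]
wrist_force: [-1.8, 5.0, 3.5]
finger_gap: 27.8
```

Call:
send_rows(commands=[[[0,0,0],0],[[0,0,0],0],[[0,0,0],0],[[0,0,0],0],[[0,0,0],0],[[0,0,0],0],[[0,0,0],0],[[0,0,0],0]])

```text
clock: 13.27
eef_pos: [591.1, -51.7, 80.8]
eef_rot: [-3.141, -0.0, 0.191]
wrist_force: [-1.7, 5.5, 3.8]
finger_gap: 27.7
```

Call:
send_rows(commands=[[[0,0,0],0],[[0,0,0],0],[[0,0,0],0],[[0,0,0],0],[[0,0,0],0],[[0,0,0],0],[[0,0,0],0],[[0,0,0],0]])

```text
clock: 13.93
eef_pos: [591.1, -51.7, 80.8]
eef_rot: [-3.141, -0.0, 0.191]
wrist_force: [-2.4, 5.2, 2.5]
finger_gap: 28.2
```

Call:
send_rows(commands=[[[0,0,0],0],[[0,0,0],0],[[0,0,0],0],[[0,0,0],0],[[0,0,0],0],[[0,0,0],0],[[0,0,0],0],[[0,0,0],0]])

```text
clock: 14.6
eef_pos: [591.1, -51.7, 80.8]
eef_rot: [-3.141, -0.0, 0.191]
wrist_force: [-2.4, 5.8, 3.3]
finger_gap: 27.9
```

Call:
send_rows(commands=[[[0,0,0],0],[[0,0,0],0],[[0,0,0],0],[[0,0,0],0],[[0,0,0],0],[[0,0,0],0],[[0,0,0],0],[[0,0,0],0]])

```text
clock: 15.27
eef_pos: [591.1, -51.7, 80.8]
eef_rot: [-3.141, -0.0, 0.191]
wrist_force: [-1.0, 5.7, 3.3]
finger_gap: 27.9
```

Call:
send_rows(commands=[[[0,0,0],0],[[0,0,0],0],[[0,0,0],0],[[0,0,0],0],[[0,0,0],0],[[0,0,0],0],[[0,0,0],0],[[0,0,0],0]])

```text
clock: 15.93
eef_pos: [591.1, -51.7, 80.7]
eef_rot: [-3.141, -0.0, 0.191]
wrist_force: [-2.1, 4.5, 3.6]
finger_gap: 27.8
```

Call:
send_rows(commands=[[[0,0,0],0],[[0,0,0],0],[[0,0,0],0],[[0,0,0],0],[[0,0,0],0],[[0,0,0],0],[[0,0,0],0],[[0,0,0],0]])

```text
clock: 16.6
eef_pos: [591.1, -51.7, 80.8]
eef_rot: [-3.141, -0.0, 0.191]
wrist_force: [-2.1, 5.5, 3.7]
finger_gap: 28.1
```

Call:
send_rows(commands=[[[0,0,0],0],[[0,0,0],0],[[0,0,0],0],[[0,0,0],0],[[0,0,0],0],[[0,0,0],0],[[0,0,0],0],[[0,0,0],0]])

```text
clock: 17.27
eef_pos: [591.1, -51.7, 80.8]
eef_rot: [-3.141, -0.0, 0.191]
wrist_force: [-1.9, 4.3, 4.1]
finger_gap: 28.0
```

Call:
send_rows(commands=[[[0,0,0],0],[[0,0,0],0],[[0,0,0],0],[[0,0,0],0],[[0,0,0],0],[[0,0,0],0],[[0,0,0],0],[[0,0,0],0]])

```text
clock: 17.93
eef_pos: [591.1, -51.7, 80.7]
eef_rot: [-3.141, -0.0, 0.191]
wrist_force: [-2.7, 5.1, 3.5]
finger_gap: 27.8
```

Call:
send_rows(commands=[[[0,0,0],0],[[0,0,0],0],[[0,0,0],0],[[0,0,0],0],[[0,0,0],0],[[0,0,0],0],[[0,0,0],0],[[0,0,0],0]])

```text
clock: 18.6
eef_pos: [591.1, -51.7, 80.8]
eef_rot: [-3.141, -0.0, 0.191]
wrist_force: [-1.6, 5.2, 2.9]
finger_gap: 28.0
```

Call:
send_rows(commands=[[[0,0,0],0],[[0,0,0],0],[[0,0,0],0],[[0,0,0],0],[[0,0,0],0],[[0,0,0],0],[[0,0,0],0],[[0,0,0],0]])

```text
clock: 19.27
eef_pos: [591.1, -51.7, 80.8]
eef_rot: [-3.141, -0.0, 0.191]
wrist_force: [-2.2, 5.1, 3.0]
finger_gap: 28.1
```

Call:
send_rows(commands=[[[0,0,0],0],[[0,0,0],0],[[0,0,0],0],[[0,0,0],0],[[0,0,0],0],[[0,0,0],0],[[0,0,0],0],[[0,0,0],0]])

```text
clock: 19.93
eef_pos: [591.1, -51.7, 80.7]
eef_rot: [-3.141, -0.0, 0.191]
wrist_force: [-1.5, 4.8, 3.4]
finger_gap: 28.0
```

Call:
send_rows(commands=[[[0,0,0],0],[[0,0,0],0],[[0,0,0],0],[[0,0,0],0],[[0,0,0],0],[[0,0,0],0],[[0,0,0],0],[[0,0,0],0]])

```text
clock: 20.6
eef_pos: [591.1, -51.6, 80.7]
eef_rot: [-3.141, -0.0, 0.191]
wrist_force: [-1.4, 4.8, 2.5]
finger_gap: 27.9
```

Call:
send_rows(commands=[[[0,0,0],0],[[0,0,0],0],[[0,0,0],0],[[0,0,0],0],[[0,0,0],0],[[0,0,0],0],[[0,0,0],0],[[0,0,0],0]])

```text
clock: 21.27
eef_pos: [591.1, -51.6, 80.7]
eef_rot: [-3.141, -0.0, 0.191]
wrist_force: [-1.8, 6.1, 3.0]
finger_gap: 27.3
```

Call:
send_rows(commands=[[[0,0,0],0],[[0,0,0],0],[[0,0,0],0],[[0,0,0],0],[[0,0,0],0],[[0,0,0],0],[[0,0,0],0],[[0,0,0],0]])

```text
clock: 21.93
eef_pos: [591.1, -51.6, 80.7]
eef_rot: [-3.141, -0.0, 0.191]
wrist_force: [-1.9, 4.7, 3.0]
finger_gap: 27.9
```

Call:
send_rows(commands=[[[0,0,0],0],[[0,0,0],0],[[0,0,0],0],[[0,0,0],0],[[0,0,0],0],[[0,0,0],0],[[0,0,0],0],[[0,0,0],0]])

```text
clock: 22.6
eef_pos: [591.1, -51.6, 80.7]
eef_rot: [-3.141, -0.0, 0.191]
wrist_force: [-1.6, 4.9, 3.3]
finger_gap: 27.7
```

Call:
send_rows(commands=[[[0,0,0],0],[[0,0,0],0],[[0,0,0],0],[[0,0,0],0],[[0,0,0],0],[[0,0,0],0],[[0,0,0],0],[[0,0,0],0]])

```text
clock: 23.27
eef_pos: [591.1, -51.6, 80.7]
eef_rot: [-3.141, -0.0, 0.191]
wrist_force: [-1.2, 5.4, 3.0]
finger_gap: 27.8
```

Call:
send_rows(commands=[[[0,0,0],0],[[0,0,0],0],[[0,0,0],0],[[0,0,0],0],[[0,0,0],0],[[0,0,0],0],[[0,0,0],0],[[0,0,0],0]])

```text
clock: 23.93
eef_pos: [591.1, -51.6, 80.7]
eef_rot: [-3.141, -0.0, 0.191]
wrist_force: [-1.7, 5.1, 3.6]
finger_gap: 28.4
```

Call:
send_rows(commands=[[[0,0,0],0],[[0,0,0],0],[[0,0,0],0],[[0,0,0],0],[[0,0,0],0],[[0,0,0],0],[[0,0,0],0],[[0,0,0],0]])

```text
clock: 24.6
eef_pos: [591.1, -51.6, 80.7]
eef_rot: [-3.141, -0.0, 0.191]
wrist_force: [-2.2, 4.7, 2.5]
finger_gap: 27.7
```

```bash
python3 snap.py w9
python3 - <<'E'
from h import *
a=cv2.imread('pics/w9.png')[215:265,265:375];b=cv2.imread('pics/w8.png')[215:265,265:375]
r=lambda x:cv2.resize(x,None,fx=5,fy=5,interpolation=cv2.INTER_CUBIC)
cv2.imwrite('pics/w89.png',np.clip(np.vstack([r(b),r(a)])*1.6,0,255).astype(np.uint8))
s=manip.read_state();print(s['wrist_force'],s['moment'],s['clock'])
im=manip.camera('scene')[:,:,::-1]; cv2.imwrite('pics/s9.png',im)
cv2.imwrite('pics/s9c.png',r(im[145:265,210:350]))
E
```

```text
24.6 [591.09761854 -51.61470573  80.73384419] [-3.14070602e+00 -2.97246303e-04  1.90623901e-01] 27.688856981119564
[-1.3144144   5.75228621  2.94357794] [ 1.19729518  0.31742533 -0.18599609] 24.65
```

View pics/w89.png

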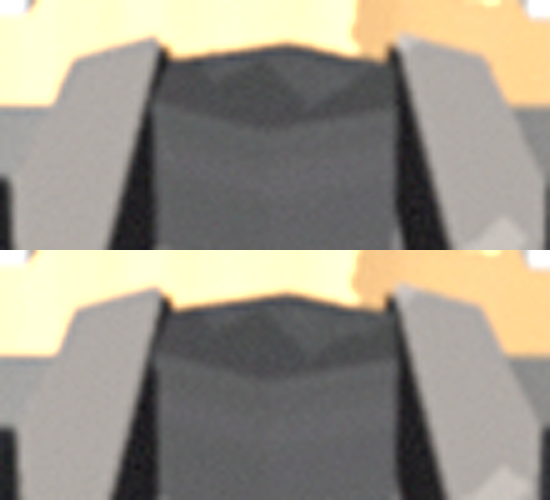

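View pics/s9c.png

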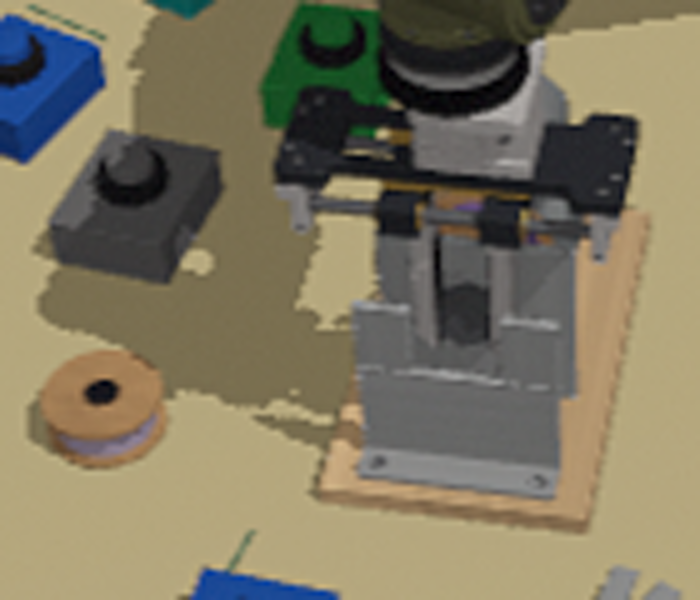

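View pics/s9.png

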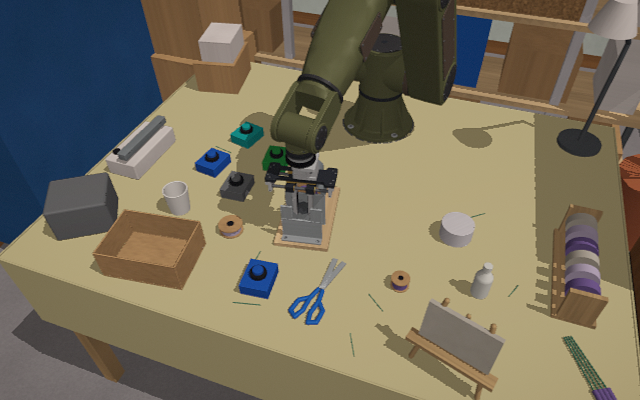

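The head is unchanged and square: its ridge sits in the same place in both crops. The push is up and the other items stand where they were. I'll wait a little more for margin and compare the wrist moment before and after the nut ran tight.

Call:
send_rows(commands=[[[0,0,0],0],[[0,0,0],0],[[0,0,0],0],[[0,0,0],0],[[0,0,0],0],[[0,0,0],0],[[0,0,0],0],[[0,0,0],0]])

```text
clock: 25.37
eef_pos: [591.1, -51.6, 80.7]
eef_rot: [-3.141, -0.0, 0.191]
wrist_force: [-1.5, 5.9, 3.1]
finger_gap: 27.9
```

Call:
send_rows(commands=[[[0,0,0],0],[[0,0,0],0],[[0,0,0],0],[[0,0,0],0],[[0,0,0],0],[[0,0,0],0],[[0,0,0],0],[[0,0,0],0]])

```text
clock: 26.03
eef_pos: [591.1, -51.6, 80.7]
eef_rot: [-3.141, -0.0, 0.191]
wrist_force: [-1.5, 4.7, 3.0]
finger_gap: 27.9
```

```bash
python3 snap.py w10
python3 - <<'E'
from h import *
import pickle
for n in ('w8','w9','w10'):
    s=pickle.load(open(n+'.pkl','rb')); print(n,s['moment'],s['finger_gap'])
a=cv2.imread('pics/w9.png');b=cv2.imread('pics/w10.png')
def w(x): # nut/runner region
    return x[305:345,270:370].astype(int)
print(np.abs(w(a)-w(b)).mean(), np.abs(w(a)-w(b)).max(), np.abs(a[215:265,265:375].astype(int)-b[215:265,265:375]).mean())
E
```

```text
26.0333 [591.07476247 -51.62930979  80.71394849] [-3.14069907e+00 -2.53361621e-04  1.90621820e-01] 27.877930168155217
w8 [ 0.96290705  0.27500673 -0.07627327] 28.595690416051927
w9 [ 1.2046039   0.34835754 -0.22009236] 27.688856981119564
w10 [ 1.18160801  0.32208559 -0.21775082] 27.877930168155217
0.948 6 1.0286666666666666
```

The moment about the bolt axis rose by about 0.24 N m, which matches the runner's 0.25 N m drag. The nut is tight and the bolt is held, so I hand in.

```bash
python3 -c "
from cell import manip
print(manip.sign_off())"
```

```text
the job is handed in; nothing more can be done
None
```

I pressed the start push on the grey desk box and let it come up. Then I gripped the bolt head from above at about 9 s and held it at 60 N until hand-in at about 26 s, still gripping. The hand-in reported no verdict.

**Checks at the end:**
- **Nut:** the runner's mark had turned 3 s after the press, so the press registered. The moment on the wrist about the bolt axis later rose by about 0.24 N m, which fits the runner's 0.25 N m drag on a tight nut. I could not see the nut itself during the hold, so this is inferred.
- **Bolt head:** the opening stayed at about 28 mm, matching the flats. The head's ridge looked the same before and after the nut ran tight. By my measurements the grasp point was within about 1 mm of the head's centre.
- **Push and other things:** the scene view shows the push up, and the other things looked to be where they started.

**One reading disagreed:** at full press the fingertip height read 50.4 mm at 43 N, where I expected about 47 mm. The nut starting to turn shows the push was fully down anyway.

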